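# Sweep the kitchen socket bank off

### The job

Switch off the socket bank with the red toggles: sweep all four off with one drag of a fingertip along the row, from the white end towards the black end cap, without lifting the finger away part-way. The fridge runs on the bank with the green toggles: do not touch that one.

Things in the scene. Friction and masses are not known exactly. Their poses are not given: they have to be found in the camera images.
- red_bank: Socket bank with RED toggles: fixed white housing 84 mm (x) by 204 mm (y) by 28 mm high, black end cap at its -y end, the toggles in a row along y on the -x side, four flat round socket faces on the +x side. Origin: centre of its underside; y points along the row, away from the black cap; z up.
- red_row (a point): Middle of the row of red toggles, on the housing's top face (28 mm above the worktop), 18 mm to -x of the housing's centre; axes as the bank's. The toggles stand at y = +67.5, +22.5, -22.5, -67.5 mm from here. The end of a closed gripper passed along the row towards -y, 17 to 28 mm above the top face, turns each toggle off and slides over it.
- red_1 (a joint): Red toggle at the white end (y = +67.5 mm): stem hinged at the top face, with a 16 mm wide, 10 mm thick cross bar. 0 rad: on, nearly upright (9 degrees to +y, top 35 mm above the top face). It swings to -y; off from about 0.7 rad; at the stop, 1.4, its top is 15 mm above the face. Moves at 1 to 2 N, stays where left.
- red_2 (a joint): Second red toggle (y = +22.5 mm), like red_1: 0 rad on, off from about 0.7 rad
- red_3 (a joint): Third red toggle (y = -22.5 mm), like red_1: 0 rad on, off from about 0.7 rad
- red_4 (a joint): Red toggle next to the black end cap (y = -67.5 mm), like red_1: 0 rad on, off from about 0.7 rad
- green_bank: The other socket bank, same shape and size but with GREEN toggles, fixed to the worktop 50 mm or more from the red one's end; not to be touched. Origin: centre of its underside; y along its row, away from its black end cap.

How it is judged:
By the outcome, as a careful person would: the job done as asked, in the order asked, and still so for the second after the job is handed in, with the robot touching nothing.
It also fails if it takes over 30 s, if anything falls off the work surface, if the arm or the gripper's body presses on something with over 40 N, if the wrist force passes 120 N, or if a joint passes its speed limit or range.

### The arm

A 6-joint arm with a two-finger parallel gripper is mounted at the origin on a cart in front of the work surface, level with it; the furniture and walls round the work are solid. World frame = base frame: x ahead of the robot, y to its left, z up, the work surface at z = 0. Lengths are in m, angles in rad, forces in N, time in s.
With the tool pointing down it reaches from about 0.3 to 0.875 m from the base axis. Payload 6.4 kg.
Tool frame: the origin (TCP) lies on the centre line of the jaws, within the pads' length; the fingertips stand ctrl.tip_extent ahead of it and the grasp point (between the pads) lies 8 mm behind it (ctrl.tip_extent is the distance from the TCP to the fingertips, in m); z points along the fingers, y is the line along which they close (so a half turn about z gives the same grasp; the last joint's range is limited). The gripper opens to 85 mm and grips with 20 to 120 N. Pads are 22 mm wide; open, the fingers measure 114 mm over their backs; the gripper's body (76 mm by 85 mm) begins 54 mm behind the grasp point. The pads swing forward as they close: fully open they stand 13 mm farther back than shut.
Start: joints at [0.937, 0.181, 1.607, -0, 1.354, -0.206], TCP at [0.239, 0.523, 0.242] pointing down, gripper open.
Joint ranges: [-2.99, 2.99], [-0.89, 2.07], [0.3, 2.58], [-1.14, 4.28], [0, 2.63], [-3.12, 3.12]. Speed limits (rad/s): [2.57, 2.57, 3.01, 3.14, 3.14, 3.14].

### API

Orientations are given as a unit quaternion [w, x, y, z].
In Python, from bench import ctrl gives the robot as it stands.
- The arm moves only by the shell command python3 -m handwheel 'ROWS'. ROWS is JSON, a list of rows, each a list of 7 numbers: the turn, a rotation vector about the tool's x, y, z as a fraction of full scale, then the shift along the tool's x, y, z as a fraction of full scale, then the opening, from 0 (shut) to 1 (fully open). In form: [[rx, ry, rz, x, y, z, jaw], ...]. A call has exactly 8 rows; each row shifts and turns the commanded pose from where the row before left it, along the tool's axes as they then stand; what a row does not reach is not made up. Full scale, the value 1, is 300 mm for a shift and pi rad for a turn. A row lasts 1/10 s, in which the tool goes at most 50 mm and 8.59 degrees, less where a joint would pass 70% of its speed; a pose out of reach is approached as far as the arm can. A call with a number of a shift or a turn outside -1 to 1 is refused whole. A call with a gripper value outside its range is refused whole. The fingers move at their own pace and stop on an object; the grip force is fixed at half the most. Time passes only in rows, so rows that do not move let the fingers close, or fill a call up. It gives the time, the measured TCP pose, the force, the opening and the grip force at its end, in the units of the state.
- ctrl.get_obs(): the state, without advancing time (a new reading comes with each control period).
- ctrl.camera(name): name is "side" or "top" or "wrist"; returns the picture (384x512x3 uint8, blue, green, red); there is no depth.
- ctrl.camera_model(name): a dict with "camera_matrix" (3x3 intrinsics, pixels), "cam_to_world" (4x4, takes a point from camera to world coordinates). Camera axes: x right, y up, looking along -z (the intrinsics and any distortion apply to the point x, -y, -z); pixel columns grow to the right and rows downward; lengths in m; the calibration is good to about 2 mm. A picture is of the moment at which its call begins: read the wrist's pose just before it. camera_model takes no time and is no camera call; for the wrist camera it gives the pose at the moment of the call.
- ctrl.hand_in(): hands the job in; it is judged then, once.
The state is a dict: "time_s": time; "q": joint angles; "dq": joint speeds; "joint_efforts": joint torques, N m; "eef_pos": TCP position; "eef_rot": TCP orientation; "wrist_force": force on the tool from outside, world axes, zero at the start; "torque": the same for the moment, N m; "opening": opening from 0.0 (shut) to 1.0 (fully open); "grasp_force": force on a finger pad.
Only numpy, scipy, OpenCV 4.12 (cv2) and the standard library are available. Lean on these libraries where they do the work, as an engineer would, in place of code of your own. Each camera call takes 0.05 s, during which the arm holds its last target. There are 200 camera calls.

## Working session

There is one attempt and no reset: what is moved stays moved. The work goes in short steps, Python scripts to look and compute and a shell command to move; the robot and the scene stay as the last step left them, time stands still between calls to the robot, and variables do not carry over. Pictures are saved under pics/ and viewed, at most 10 in all, crops included, and the job is handed in when it is done.

```bash
mkdir -p pics
python3 - <<'E'
from bench import ctrl
import cv2
o=ctrl.get_obs(); print(o['time_s'],o['eef_pos'],o['eef_rot'],o['opening'],ctrl.tip_extent)
for n in ['top','side']:
    cv2.imwrite(f'pics/{n}0.png',ctrl.camera(n)); m=ctrl.camera_model(n); print(n,m)
E
```

```text
0.0 [0.2382038  0.52274851 0.2413697 ] [-3.73730429e-04  2.12260366e-01  9.77212746e-01 -8.04149399e-04] 0.9981885617977767 0.011
top {'camera_matrix': array([[389.20292702,   0.        , 254.84956279],
       [  0.        , 389.20292702, 193.10366435],
       [  0.        ,   0.        ,   1.        ]]), 'cam_to_world': array([[ 0.01745674,  0.98766074, -0.15563265,  0.39226048],
       [-0.99964872,  0.01413592, -0.02241886, -0.02254554],
       [-0.01994221,  0.15596934,  0.98756057,  0.87819211],
       [ 0.        ,  0.        ,  0.        ,  1.        ]])}
side {'camera_matrix': array([[348.18410119,   0.        , 254.02668401],
       [  0.        , 348.18410119, 193.06743929],
       [  0.        ,   0.        ,   1.        ]]), 'cam_to_world': array([[ 0.88792905,  0.23027275, -0.3981915 ,  0.18882257],
       [-0.45930581,  0.39699028, -0.79463004, -0.68968686],
       [-0.02490349,  0.88846676,  0.45826481,  0.47228875],
       [ 0.        ,  0.        ,  0.        ,  1.        ]])}
```

View pics/top0.png

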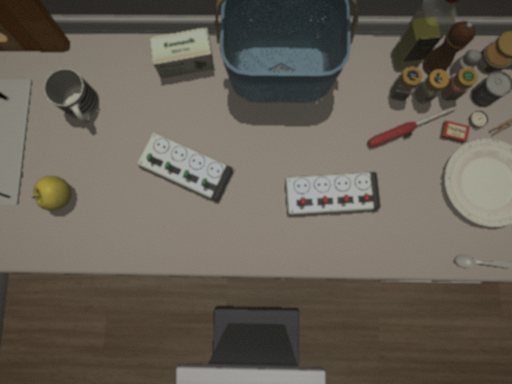

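View pics/side0.png

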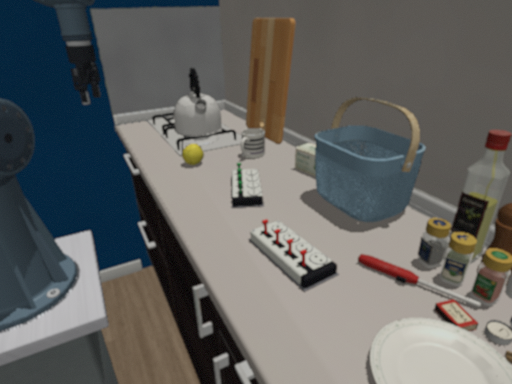

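The top picture shows the red bank at about (287–378, 173–215), with its black cap on the right (world −y). The green bank is at about (140–232, 135–200). The side view agrees. Next I'll measure the housing outline.

```bash
cat > h.py <<'E'
import numpy as np, cv2
from bench import ctrl
def ray(m,uv,z):
    K=m['camera_matrix'];T=m['cam_to_world']
    d=np.linalg.inv(K)@[uv[0],uv[1],1]; d=T[:3,:3]@(d*[1,-1,-1]); c=T[:3,3]
    return c+d*(z-c[2])/d[2]
def proj(m,p):
    T=m['cam_to_world']; c=T[:3,:3].T@(np.array(p)-T[:3,3]); c=c*[1,-1,-1]
    q=m['camera_matrix']@c; return q[:2]/q[2]
E
python3 - <<'E'
from h import *
im=cv2.imread('pics/top0.png'); m=ctrl.camera_model('top')
hsv=cv2.cvtColor(im,cv2.COLOR_BGR2HSV)
red=(((hsv[...,0]<8)|(hsv[...,0]>172))&(hsv[...,1]>130)).astype('uint8'); red[:165]=0;red[:,385:]=0
n,l,s,c=cv2.connectedComponentsWithStats(red)
for i in range(1,n):
    if s[i,4]>5: print('red',c[i],s[i], ray(m,c[i],.055))
w=((hsv[...,1]<40)&(hsv[...,2]>150)).astype('uint8'); w[:165]=0;w[220:]=0;w[:,:280]=0;w[:,385:]=0
w=cv2.morphologyEx(w,cv2.MORPH_CLOSE,np.ones((9,9)))
cs,_=cv2.findContours(w,cv2.RETR_EXTERNAL,cv2.CHAIN_APPROX_NONE); k=max(cs,key=cv2.contourArea)
b=cv2.boxPoints(cv2.minAreaRect(k)); 
for p in b: print('box',p,ray(m,p,.028))
cv2.imwrite('pics/crop.png',cv2.resize(im[160:230,275:390],None,fx=6.5,fy=6.5,interpolation=cv2.INTER_CUBIC))
E
```

```text
red [366.33333333 197.        ] [365 195   4   5  18] [ 0.5169973  -0.24104908  0.055     ]
red [324.8 199.2] [323 197   4   5  15] [ 0.51098499 -0.15300756  0.055     ]
red [345.82352941 198.17647059] [344 196   5   5  17] [ 0.51383653 -0.19759676  0.055     ]
red [302.5 201. ] [301 199   4   5  16] [ 0.50642029 -0.10564314  0.055     ]
box [286.51715 177.51505] [ 0.56231987 -0.07301686  0.028     ]
box [370.0083  172.12851] [ 0.57698379 -0.25782308  0.028     ]
box [372.2798  207.33679] [ 0.4984246  -0.26052541  0.028     ]
box [288.78864 212.72333] [ 0.48380292 -0.07836142  0.028     ]
```

View pics/crop.png

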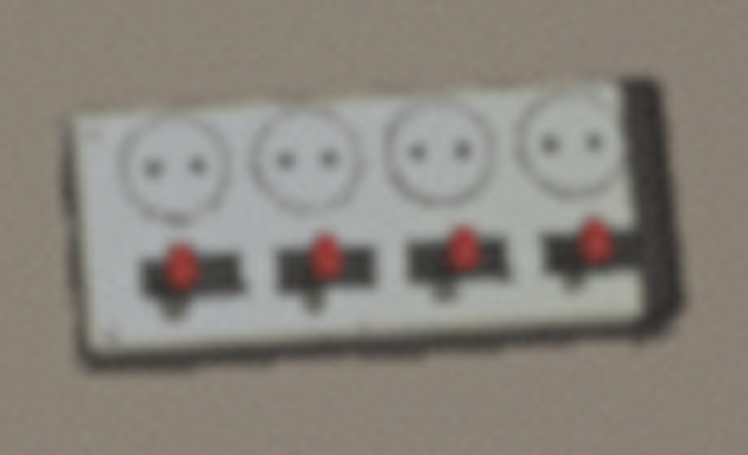

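The crop shows four red toggles left to right, with the cap on the right. The row and housing fits agree: row middle ≈ (0.513, −0.179) and yaw ≈ 4.5°. First I'll shut the jaws and turn the tool so its y lies along the row.

```bash
python3 -m handwheel '[[0,0,-0.04,0,0,0,0],[0,0,-0.04,0,0,0,0],[0,0,-0.04,0,0,0,0],[0,0,-0.04,0,0,0,0],[0,0,0,0,0,0,0],[0,0,0,0,0,0,0],[0,0,0,0,0,0,0],[0,0,0,0,0,0,0]]'
cat > g.py <<'E'
from h import *
from scipy.spatial.transform import Rotation as Ro
o=ctrl.get_obs(); R=Ro.from_quat(np.roll(o['eef_rot'],-1)).as_matrix()
a=np.arctan2(.0106,.1354); yb=np.array([-np.sin(a),-0+np.cos(a),0]); mid=np.array([.513,-.179,0])
p=np.array(o['eef_pos']); xb=np.array([yb[1],-yb[0],0])
print('t',o['time_s'],'pos',p,'q',np.round(o['q'],2),'open',o['opening'],'tip',ctrl.tip_extent,'F',o['wrist_force'])
print('bank xy (mm):',(p-mid)@xb*1e3,(p-mid)@yb*1e3,'yaw err deg',np.degrees(np.arctan2(R[:,1]@xb,R[:,1]@yb)),'tool z',R[:,2])
for y,z in ((115,.2),(115,.061),(-110,.061)):
    t=mid+yb*y/1e3+[0,0,z]; print((y,z),t,'shift (fraction, tool axes)',R.T@(t-p)/.3)
E
python3 g.py
```

```text
time_s: 0.9
eef_pos: [0.2385, 0.5232, 0.2422]
eef_rot: [-0.0, -0.037, 0.999, -0.0]
wrist_force: [0.4, 0.4, 0.4]
opening: 0.001
grasp_force: 0.0
t 0.9 pos [0.238506   0.52316799 0.24222528] q [ 0.94  0.18  1.61  0.    1.35 -0.71] open 0.0007172427449400614 tip 0.011 F [0.4351758  0.36778033 0.36285146]
bank xy (mm): -218.85405081654048 721.4497568345442 yaw err deg 0.2707216672434359 tool z [-7.17367002e-05 -9.52222512e-05 -9.99999993e-01]
(115, 0.2) [ 0.50402451 -0.06435079  0.2       ] shift (fraction, tool axes) [-0.73906794 -2.01801706  0.14087393]
(115, 0.061) [ 0.50402451 -0.06435079  0.061     ] shift (fraction, tool axes) [-0.73910432 -2.0179755   0.60420726]
(-110, 0.061) [ 0.52158525 -0.28866446  0.061     ] shift (fraction, tool axes) [-0.74264806 -2.76796712  0.60427426]
```

```bash
python3 -m handwheel '[[0,0,0,-0.045,-0.12,0,0],[0,0,0,-0.045,-0.12,0,0],[0,0,0,-0.045,-0.12,0,0],[0,0,0,-0.045,-0.12,0,0],[0,0,0,-0.045,-0.12,0,0],[0,0,0,-0.045,-0.12,0,0],[0,0,0,-0.045,-0.12,0,0],[0,0,0,-0.045,-0.12,0,0]]' && python3 -m handwheel '[[0,0,0,-0.045,-0.12,0,0],[0,0,0,-0.045,-0.12,0,0],[0,0,0,-0.045,-0.12,0,0],[0,0,0,-0.045,-0.12,0,0],[0,0,0,-0.045,-0.12,0,0],[0,0,0,-0.045,-0.12,0,0],[0,0,0,-0.045,-0.12,0,0],[0,0,0,0,0,0,0]]'; python3 g.py
```

```text
time_s: 1.7
eef_pos: [0.3682, 0.2427, 0.2426]
eef_rot: [0.0, -0.037, 0.999, 0.0]
wrist_force: [0.7, -0.1, -0.3]
opening: -0.001
grasp_force: 0.0
time_s: 2.5
eef_pos: [0.4825, -0.0039, 0.2426]
eef_rot: [0.001, -0.035, 0.999, -0.001]
wrist_force: [1.0, 0.4, -0.2]
opening: 0.002
grasp_force: 0.0
t 2.5 pos [ 0.48246366 -0.00393866  0.24257235] q [-0.25 -0.03  1.83 -0.    1.34 -1.89] open 0.0015507047364424998 tip 0.011 F [ 1.01486426  0.37506021 -0.21653932]
bank xy (mm): -16.780050485080015 176.9106345490832 yaw err deg 0.5029363049351354 tool z [ 0.00123736 -0.00151778 -0.99999808]
(115, 0.2) [ 0.50402451 -0.06435079  0.2       ] shift (fraction, tool axes) [-0.05758215 -0.20564256  0.14230213]
(115, 0.061) [ 0.50402451 -0.06435079  0.061     ] shift (fraction, tool axes) [-0.05705895 -0.20490128  0.60563458]
(-110, 0.061) [ 0.52158525 -0.28866446  0.061     ] shift (fraction, tool axes) [-0.06364093 -0.95487143  0.60684187]
```

```bash
python3 -m handwheel '[[0,0,0,-0.029,-0.1,0,0],[0,0,0,-0.028,-0.105,0,0],[0,0,0.003,0,0,0.1,0],[0,0,0,0,0,0.12,0],[0,0,0,0,0,0.12,0],[0,0,0,0,0,0.1,0],[0,0,0,0,0,0.03,0],[0,0,0,0,0,0,0]]'; python3 g.py
python3 - <<'E'
from h import *
m=ctrl.camera_model('side'); o=ctrl.get_obs()
im=ctrl.camera('side'); cv2.imwrite('pics/side1.png',cv2.resize(im[150:310,200:380],None,fx=4,fy=4,interpolation=cv2.INTER_CUBIC))
p=np.array(o['eef_pos']); 
print('tip px in crop',(proj(m,p-[0,0,.011])-[200,150])*4,'if 24',(proj(m,p-[0,0,.024])-[200,150])*4)
E
```

```text
time_s: 3.3
eef_pos: [0.5015, -0.0593, 0.1003]
eef_rot: [-0.001, -0.033, 0.999, 0.001]
wrist_force: [0.3, 0.1, 0.1]
opening: 0.002
grasp_force: 0.0
t 3.3 pos [ 0.50147134 -0.0592896   0.1002816 ] q [-0.35  0.21  1.89  0.    1.04 -1.99] open 0.002050707456032954 tip 0.011 F [0.31047035 0.14223461 0.1423649 ]
bank xy (mm): -2.1503676605035604 120.24501969690493 yaw err deg 0.7234928705088325 tool z [-0.0029102   0.00119382 -0.99999505]
(115, 0.2) [ 0.50402451 -0.06435079  0.2       ] shift (fraction, tool axes) [-0.0064487  -0.01693219 -0.33243793]
(115, 0.061) [ 0.50402451 -0.06435079  0.061     ] shift (fraction, tool axes) [-0.00775799 -0.0175724   0.13089311]
(-110, 0.061) [ 0.52158525 -0.28866446  0.061     ] shift (fraction, tool axes) [-0.01722528 -0.76751189  0.12983012]
tip px in crop [211.93871002 203.62679734] if 24 [212.52827639 223.33101931]
```

View pics/side1.png

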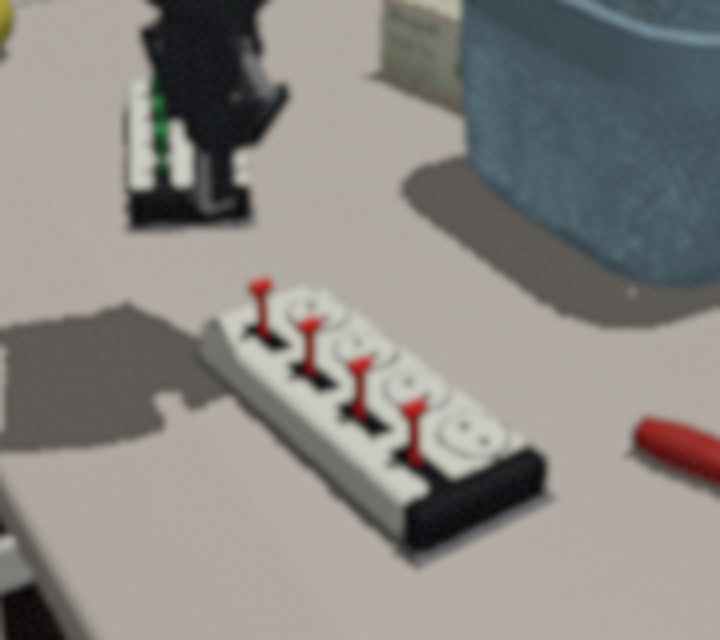

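The side crop shows the shut fingertips at about (212, 210), which matches tip_extent of 11 mm. All four toggles are upright. Now I'll check the row estimate against this view and descend at the white end.

```bash
python3 -m handwheel '[[0,0,-0.004,-0.008,0,0,0],[0,0,0,0,0,0.05,0],[0,0,0,0,0,0.05,0],[0,0,0,0,0,0.03,0],[0,0,0,0,0,0,0],[0,0,0,0,0,0,0],[0,0,0,0,0,0,0],[0,0,0,0,0,0,0]]'; python3 g.py
python3 - <<'E'
from h import *
m=ctrl.camera_model('side')
a=np.arctan2(.0106,.1354); yb=np.array([-np.sin(a),np.cos(a),0])
for y in (67.5,22.5,-22.5,-67.5):
    print((proj(m,np.array([.513,-.179,.058])+yb*(y+4.7)/1e3)-[200,150])*4, (proj(m,np.array([.513,-.179,.028])+yb*y/1e3)-[200,150])*4)
E
```

```text
time_s: 4.15
eef_pos: [0.5055, -0.0602, 0.0631]
eef_rot: [0.001, -0.039, 0.999, -0.0]
wrist_force: [0.4, -0.1, -0.6]
opening: -0.002
grasp_force: 0.0
t 4.15 pos [ 0.50553553 -0.06020563  0.06310747] q [-0.35  0.28  1.9   0.    0.96 -2.  ] open -0.0020317289412971284 tip 0.011 F [ 0.36181828 -0.1497259  -0.61959768]
bank xy (mm): 1.8299369827383427 119.01458790505433 yaw err deg 0.0027659732209586196 tool z [ 1.42799961e-03 -4.96864521e-04 -9.99998857e-01]
(115, 0.2) [ 0.50402451 -0.06435079  0.2       ] shift (fraction, tool axes) [ 0.00546721 -0.01365911 -0.45630824]
(115, 0.061) [ 0.50402451 -0.06435079  0.061     ] shift (fraction, tool axes) [ 0.00610888 -0.01337799  0.00702456]
(-110, 0.061) [ 0.52158525 -0.28866446  0.061     ] shift (fraction, tool axes) [ 0.0060733  -0.76337785  0.00747967]
[261.72414    285.54855633] [266.823178   334.21854102]
[308.1446021  322.51722704] [312.84994976 372.89573022]
[359.0362161  363.04666674] [363.24744916 415.24572664]
[415.07764841 407.67735681] [418.66927952 461.81776585]
```

The projections match the toggles within about 1 mm. Now the single drag, in three back-to-back calls at constant height.

```bash
python3 -m handwheel '[[0,0,0,0.005,-0.034,0.005,0],[0,0,0,0,-0.034,0,0],[0,0,0,0,-0.034,0,0],[0,0,0,0,-0.034,0,0],[0,0,0,0,-0.034,0,0],[0,0,0,0,-0.034,0,0],[0,0,0,0,-0.034,0,0],[0,0,0,0,-0.034,0,0]]'; python3 g.py | head -2
```

```text
time_s: 4.95
eef_pos: [0.5099, -0.1425, 0.0609]
eef_rot: [0.0, -0.039, 0.999, -0.0]
wrist_force: [0.1, 0.4, 1.5]
opening: 0.004
grasp_force: 0.8
t 4.95 pos [ 0.50994103 -0.14252953  0.06091268] q [-0.5   0.32  1.85 -0.    0.97 -2.15] open 0.003581065150867441 tip 0.011 F [0.12118641 0.4184948  1.49786411]
bank xy (mm): -0.20320017481600258 36.59797026113766 yaw err deg 0.013448273217043316 tool z [ 2.07474875e-04 -2.12544084e-04 -9.99999956e-01]
```

```bash
python3 -m handwheel '[[0,0,0,0,-0.034,0,0],[0,0,0,0,-0.034,0,0],[0,0,0,0,-0.034,0,0],[0,0,0,0,-0.034,0,0],[0,0,0,0,-0.034,0,0],[0,0,0,0,-0.034,0,0],[0,0,0,0,-0.034,0,0],[0,0,0,0,-0.034,0,0]]'; python3 g.py | head -2
python3 -m handwheel '[[0,0,0,0,-0.034,0,0],[0,0,0,0,-0.034,0,0],[0,0,0,0,-0.034,0,0],[0,0,0,0,-0.034,0,0],[0,0,0,0,-0.034,0,0],[0,0,0,0,-0.034,0,0],[0,0,0,0,-0.034,0,0],[0,0,0,0,-0.034,0,0]]'; python3 g.py | head -2
python3 - <<'E'
from h import *
a=ctrl.camera('side')[170:320,230:380]; b=ctrl.camera('top')[150:240,270:420]
f=lambda i:cv2.resize(i,(int(i.shape[1]*3.9),int(i.shape[0]*3.9)),interpolation=cv2.INTER_CUBIC)
cv2.imwrite('pics/side2.png',f(a))
E
```

```text
time_s: 5.75
eef_pos: [0.5162, -0.2238, 0.0608]
eef_rot: [-0.0, -0.039, 0.999, -0.0]
wrist_force: [-0.4, 1.3, 2.6]
opening: 0.004
grasp_force: 1.0
t 5.75 pos [ 0.51616535 -0.22375925  0.06075038] q [-0.62  0.38  1.76 -0.    1.   -2.27] open 0.0036997766618499005 tip 0.011 F [-0.39384905  1.25080792  2.55501128]
bank xy (mm): -0.3376610271366009 -44.86977018553722 yaw err deg -0.0008964678887259103 tool z [-3.17300341e-05 -2.04382234e-04 -9.99999979e-01]
time_s: 6.55
eef_pos: [0.5226, -0.3052, 0.0608]
eef_rot: [0.0, -0.039, 0.999, -0.0]
wrist_force: [0.7, 0.9, 0.0]
opening: 0.001
grasp_force: 0.0
t 6.55 pos [ 0.52256948 -0.3051903   0.06083229] q [-0.72  0.46  1.65 -0.    1.03 -2.37] open 0.0008881931530569599 tip 0.011 F [0.71984569 0.86093434 0.03746999]
bank xy (mm): -0.30857989811242825 -126.5522531771843 yaw err deg 0.010716365430600184 tool z [ 9.98449666e-05 -2.15311087e-04 -9.99999972e-01]
```

View pics/side2.png

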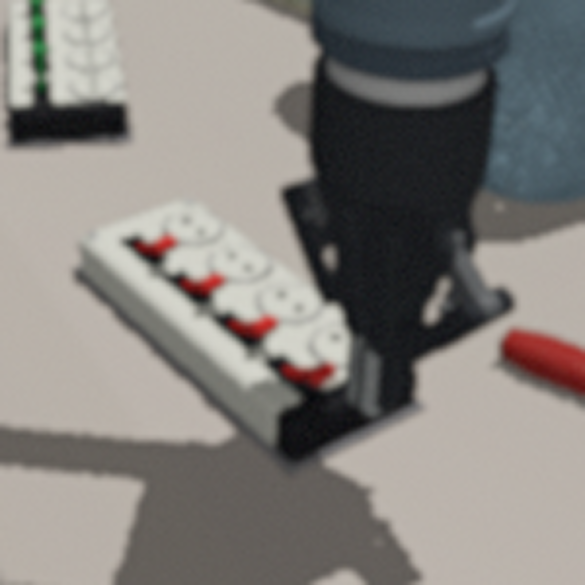

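All four red toggles lie flat (crop positions (155,247), (203,285), (255,327) and (310,375)), and the green bank was not touched. I'll lift clear.

```bash
python3 -m handwheel '[[0,0,0,0,-0.02,-0.05,0],[0,0,0,0,0,-0.1,0],[0,0,0,0,0,-0.12,0],[0,0,0,0,0,-0.12,0],[0,0,0,0,0,-0.1,0],[0,0,0,0,0,-0.05,0],[0,0,0,0,0,0,0],[0,0,0,0,0,0,0]]'
python3 - <<'E'
from h import *
i=ctrl.camera('side')[100:320,180:400]
cv2.imwrite('pics/side3.png',cv2.resize(i,None,fx=2.7,fy=2.7,interpolation=cv2.INTER_CUBIC))
E
```

```text
time_s: 7.45
eef_pos: [0.5225, -0.3097, 0.2219]
eef_rot: [-0.0, -0.039, 0.999, 0.0]
wrist_force: [0.0, 0.6, 0.3]
opening: -0.001
grasp_force: 0.0
```

View pics/side3.png

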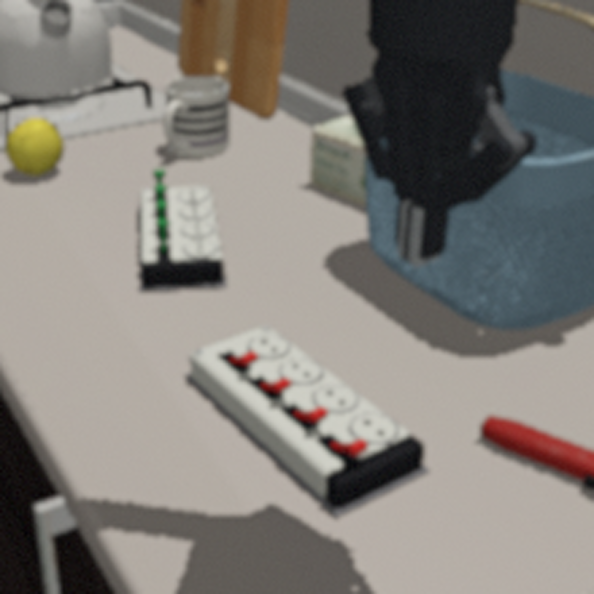

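The picture shows the four red toggles down, from (240,358) to (348,447). The green toggles are still upright at about (160,210), and the gripper is clear of everything.

```bash
python3 -c "
from bench import ctrl
print(ctrl.hand_in())"
```

```text
the job is handed in; nothing more can be done
None
```

All four red toggles were switched off in one continuous drag from the white end to the black cap; the green bank was not touched, and the job is handed in.

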